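# Clamp the extrusion die and hold the dead-man lever halfway

### The job

Swing the toggle clamp over centre so that its foot presses on the steel die in the check fixture. Once the die is clamped, press the dead-man lever on the grey station down with the fingers to halfway, where it lies level, never to the bottom, and finish while holding it there. Leave the clamp shut, the die seated between its dowels and the other things where they are.

Things in the scene. Friction and masses are not known exactly. Their poses are not given: they have to be found in the camera images.
- fixture: check fixture fixed to the table, left or right of the centre line. Dark steel base plate 120 (x) by 200 (y, from -120 to +80) by 15 mm; origin on its underside, z up. The die's nest is at y = -50, with three 12 mm dowels around it, 20 mm above the plate; the clamp post (two grey cheeks, 40 mm over all in x, top at 90 mm above the table) at y = +30.
- nest (a point): centre of the nest, on top of the base plate (15 mm above the table), at fixture x 0, y -50 mm; axes as the fixture's.
- clamp_pivot (a point): hinge axis of the clamp arm, between the cheeks, at fixture (0, +30, 75) mm. The hinge line runs along the fixture's x; axes as the fixture's.
- clamp (a joint): 0 open: the arm stands leaning 0.3 rad back from vertical to the fixture's +y, away from the die; grows as it swings up and over towards -y; 1.87 shut: arm level, its foot on the die. Sprung over centre: below about 0.9 it falls back open, beyond it snaps shut by itself and presses the die with about 7 N. About 4 N at the handle moves it.
- clamp_grip (a point): point on the axis of the clamp's black handle, 135 mm from the pivot. Handle: 22 mm diameter, from 95 to 165 mm (the arm's end) from the pivot; below it a steel bar 16 by 12 mm. Own z points along the arm, outward; own -y is the side with the 24 mm rubber foot, 80 mm from the pivot, reaching 30 mm off the arm's axis. Open, it is 204 mm above the table; shut, 75 mm.
- clamp_arm: the clamp's arm, with bar, handle and foot; its origin is on the pivot, its axes as those of clamp_grip.
- die: round steel extrusion die, 84 mm diameter, 30 mm high, about 1 kg, loose, already seated in the nest between the dowels (2 mm play); origin at the centre of its underside, z up. Its top is 45 mm above the table.
- station: grey dead-man station fixed to the table, on the other side from the fixture: box 190 (x, -105 to +85) by 100 (y) by 30 mm; origin on its underside, z up. At x = +50 two cheeks, 106 mm high, carry the lever's hinge (along y, 90 mm above the table); the lever points to -x. An index plate at its +y side, top 135 mm, has a black line at 90 mm, halfway.
- deadman (a joint): travel of the dead-man lever: 0 released, its free end raised 0.25 rad above level; 0.25 halfway, lever level; 0.5 the bottom stop, 0.25 rad below level. A spring returns it. Pressing at the pad takes about 4 N to start, 7 N at halfway, 11 N at the bottom. Pressing the pad down 27 mm brings it halfway.
- paddle_pad (a point): centre of the top face of the lever's black rubber pad, 110 mm from the hinge; the pad is 45 mm along the lever, 50 mm across, 14 mm thick. Own z is the pad's upward normal, own x points towards the hinge. Starts about 124 mm above the table, at halfway 97 mm.
- paddle: the dead-man lever with its pad; its origin is on the hinge, axes as those of paddle_pad.
- spare_die: bystander: round steel die, 90 mm diameter, 28 mm high, on the table between and beyond fixture and station; origin under its centre.
- die_stack: bystander: two stacked round steel dies in one piece, 96 mm diameter, 60 mm high, on the far right; origin under its centre.
- pin_box: bystander: open wooden box of gauge pins, 130 by 190 by 38 mm, on the far left; origin under its centre.
- hammer: bystander: hammer lying on the far side of the table, about 260 mm long, 26 mm high, its handle along own x, head at +x; origin under its middle.
Mind the look-alikes: they are no part of the job. What is meant by the fixture is not pink, and is the larger of those in its own colour.

How it is judged:
By the outcome, as a careful person would: the job done as asked, in the order asked, and still so for the second after the job is handed in, while the arm keeps its last pose, push and grip.
It also fails if it takes over 51 s, if anything falls off the work surface, if the arm or the gripper's body presses on something with over 40 N, if the wrist force passes 120 N, or if a joint passes its speed limit or range.

### The arm

A 6-joint arm with a two-finger parallel gripper is mounted at the origin on the work surface. World frame = base frame: x ahead of the robot, y to its left, z up, the work surface at z = 0. Lengths are in mm, angles in rad, forces in N, time in s.
With the tool pointing down it reaches from about 300 to 775 mm from the base axis. Payload 14.6 kg.
Tool frame: the origin (TCP) lies between the finger pads; the fingertips stand manip.tip_reach ahead of it and the grasp point (between the pads) lies 5 mm behind it (manip.tip_reach is the distance from the TCP to the fingertips, in mm); z points along the fingers, y is the line along which they close (so a half turn about z gives the same grasp; the last joint's range is limited). The gripper opens to 94 mm and grips with 3 to 60 N. Pads are 16 mm wide; open, the fingers measure 119 mm over their backs; the gripper's body (75 mm by 177 mm) begins 78 mm behind the grasp point.
Start: joints at [1.11, 0.3, 1.521, -0, 1.321, -0.067], TCP at [211.032, 507.893, 219.446] pointing down, gripper open.
Joint ranges: [-3.03, 3.03], [-0.79, 2.21], [0.23, 2.52], [-1.04, 4.18], [0, 3.07], [-2.55, 2.55]. Speed limits (rad/s): [2.22, 2.22, 2.57, 3.14, 3.14, 3.14].

### API

Orientations are given as [roll, pitch, yaw] about the fixed x, y, z axes, in that order (R = Rz(yaw) Ry(pitch) Rx(roll)).
In Python, from cell import manip gives the robot as it stands. The module is installed in compiled form; this text tells all that it offers.
- The arm moves only by the shell command python3 -m creep 'ROWS' [FORCE]. ROWS is JSON, a list of rows, each a list of 3 entries, a list of its own where there are three numbers: the opening, from -1 (shut) to 1 (fully open), then the shift along the tool's x, y, z in cm, then the turn about the tool's z in units of 5 degrees (1.0 is 5 degrees). In form: [[grip, [tx, ty, tz], roll], ...]. A call has 1 to 12 rows; each row is the pose to reach, as a shift and turn from the pose commanded when the call began, along the tool's axes at that moment; what a row does not reach only later rows make up. A row lasts 1/10 s, in which the tool goes at most 50 mm and 8.59 degrees, less where a joint would pass 70% of its speed; a pose out of reach is approached as far as the arm can. A call with a gripper value outside its range is refused whole. The fingers move at their own pace and stop on an object; FORCE is the grip in N (left out, the last holds). Time passes only in rows, so rows that repeat a pose let the fingers close. It gives the time, the measured TCP pose, the force, the opening and the grip force at its end, in the units of the state.
- manip.read_state(): the state, without advancing time (a new reading comes with each control period).
- manip.camera(name): name is "scene" or "top" or "wrist"; returns the picture (420x560x3 uint8, red, green, blue); there is no depth.
- manip.camera_params(name): a dict with "fovy" (degrees; the focal length in pixels is half the picture's height over the tangent of half this angle, whatever the lens; pixels are square), "cx", "cy" (the principal point, pixels), "origin" and "attitude" of the camera in the world. Camera axes: x right, y down, z forward; pixel columns grow to the right and rows downward; lengths in mm; the calibration is good to about 2 mm. The wrist camera is an equidistant fisheye: a pixel r from the principal point sees the ray r / f radians off the axis. A picture is of the moment at which its call begins: read the wrist's pose just before it. camera_params takes no time and is no camera call; for the wrist camera it gives the pose at the moment of the call.
- manip.sign_off(): hands the job in; it is judged then, once.
The state is a dict: "clock": time; "joints": joint angles; "qd": joint speeds; "effort": joint torques, N m; "eef_pos": TCP position; "eef_rot": TCP orientation; "wrist_force": force on the tool from outside, world axes, zero at the start; "moment": the same for the moment, N m; "finger_gap": finger opening in mm; "finger_force": force on a finger pad.
Only numpy, scipy, OpenCV 4.12 (cv2) and the standard library are available. Lean on these libraries where they do the work, as an engineer would, in place of code of your own. Each camera call takes 0.05 s, during which the arm holds its last target. There are 200 camera calls.

## Working session

There is one attempt and no reset: what is moved stays moved. The work goes in short steps, Python scripts to look and compute and a shell command to move; the robot and the scene stay as the last step left them, time stands still between calls to the robot, and variables do not carry over. Pictures are saved under pics/ and viewed, at most 10 in all, crops included, and the job is handed in when it is done.

```bash
mkdir -p pics; python3 - <<'E'
from cell import manip
import cv2
for n in("scene","top"):
    cv2.imwrite(f"pics/{n}0.png",manip.camera(n)[:,:,::-1]); print(n,manip.camera_params(n))
print(manip.read_state(),manip.tip_reach)
E
```

```text
scene {'fovy': 53.21701023610427, 'cx': 284.76673088965254, 'cy': 221.40389251108908, 'origin': array([ 920.832398  , -323.60827185,  894.04648595]), 'attitude': array([-2.53556588, -0.00530098,  0.91890034])}
top {'fovy': 56.624351558982944, 'cx': 283.4384322537806, 'cy': 210.24676777553373, 'origin': array([480.48264964,  -9.31486367, 996.76736502]), 'attitude': array([-3.10249982,  0.03392843, -1.59190857])}
{'clock': 0.1, 'joints': array([ 1.11037317e+00,  3.00431650e-01,  1.52151099e+00,  2.50461564e-05,
        1.32069113e+00, -6.65953953e-02]), 'qd': array([ 0.00169427, -0.00262676,  0.0003588 , -0.00023859, -0.00032554,
        0.00022669]), 'effort': array([ 1.85952325e-03, -5.32643473e+01, -3.53289449e+01,  7.09746312e-02,
        2.35034153e-02, -2.51344818e-05]), 'eef_pos': array([210.9478258 , 507.70442863, 218.93760743]), 'eef_rot': array([-3.14055545e+00, -9.34895232e-05,  2.74775863e+00]), 'wrist_force': array([0.22699234, 0.36178524, 0.2826025 ]), 'moment': array([ 7.81955311e-02, -1.64232750e-05,  4.27579995e-02]), 'finger_force': 0.0, 'finger_gap': 94.25959028655501} 14.0
```

View pics/scene0.png

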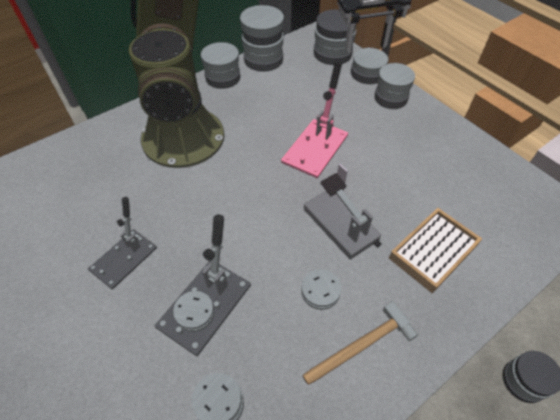

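View pics/top0.png

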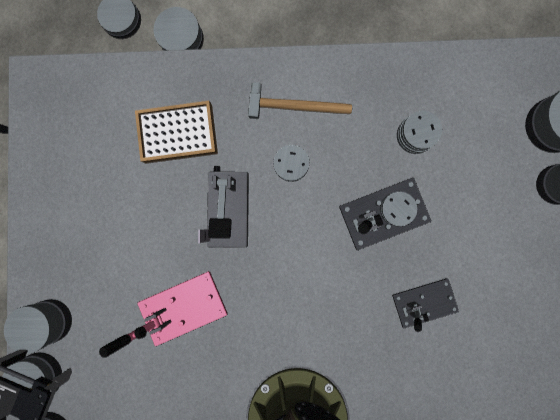

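Scene: the candidates for the fixture are the large dark plate with the die (top 385,213; scene 205,305), the small dark look-alike (top 425,303; scene 122,258) and the pink one (top 182,309; scene 315,147). By the description it is the large dark one. The station is at top (228,210), with its pad at (220,228).

```bash
cat > h.py <<'E'
import numpy as np, cv2
from scipy.spatial.transform import Rotation as R
from cell import manip
def cam(n):
    p=manip.camera_params(n); f=210/np.tan(np.radians(p['fovy']/2))
    return p,f,R.from_euler('xyz',p['attitude']).as_matrix()
def back(n,uv,z):
    p,f,M=cam(n); d=M@np.array([(uv[0]-p['cx'])/f,(uv[1]-p['cy'])/f,1])
    o=p['origin']; return o+d*(z-o[2])/d[2]
def proj(n,P):
    p,f,M=cam(n); c=(np.atleast_2d(P)-p['origin'])@M
    return np.c_[c[:,0]/c[:,2]*f+p['cx'],c[:,1]/c[:,2]*f+p['cy']]
def place(o,yaw,P):
    return R.from_euler('z',yaw).apply(np.atleast_2d(P).astype(float))+[o[0],o[1],0]
E
python3 - <<'E'
from h import *
im=cv2.imread('pics/top0.png')
a=cv2.resize(im[165:265,325:445],None,fx=5,fy=5,interpolation=2)[:, :]
b=cv2.resize(im[155:255,190:260],None,fx=5,fy=5,interpolation=2)
c=cv2.resize(np.hstack([a,b]),(760,400),interpolation=cv2.INTER_AREA)  # scale 4
cv2.imwrite('pics/crop.png',c)
for uv in [(340,208),(413,178),(431,221),(357,249)]: print('fix',back('top',uv,15).round(1))
print('die',back('top',(400,209),45).round(1))
for uv in [(209,172),(248,172),(247,247),(206,247)]: print('st',back('top',uv,30).round(1))
E
```

```text
fix [ 522.1 -119.    15. ]
fix [ 593.  -302.8   15. ]
fix [ 484.6 -343.4   15. ]
fix [ 418.7 -158.5   15. ]
die [ 515.1 -260.1   45. ]
st [619.2 207.5  30. ]
st [616.7 109.3  30. ]
st [429.8 115.1  30. ]
st [431.7 217.6  30. ]
```

View pics/crop.png

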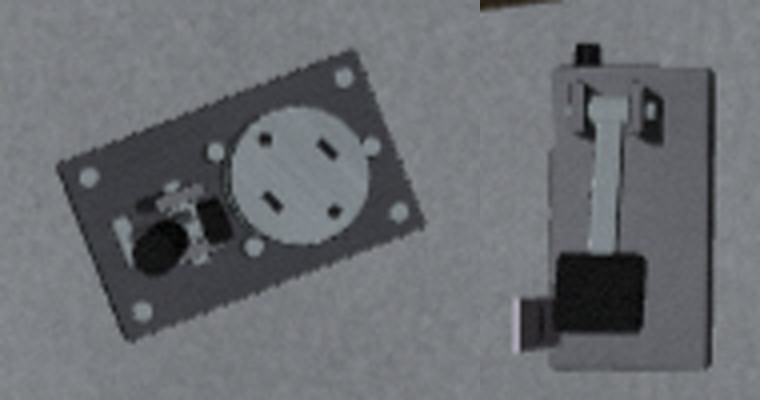

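The crop shows the large dark fixture with its die centred at crop (300,175) and the arm upright at (165,245). The plate corners are (57,163), (354,50), (425,227) and (130,342). The station's box corners are (553,65), (708,69), (706,370) and (551,370), with its pad centre at (600,293).

```bash
python3 - <<'E'
from h import *
from scipy.optimize import least_squares
q=lambda L,o:np.array([[o[0]+x/4.,o[1]+y/4.] for x,y in L])-.4
F=q([(57,163),(354,50),(425,227),(130,342),(300,175)],(325,165))
S=q([(553,65),(708,69),(706,370),(551,370),(600,293)],(70,155))
MF=np.array([(60,80,15),(60,-120,15),(-60,-120,15),(-60,80,15),(0,-50,45.)])
MS=np.array([(85,50,30),(85,-50,30),(-105,-50,30),(-105,50,30),(50-110*.969-7*.247,0,124.)])
def fit(M,U,x0,n):
    r=least_squares(lambda x:(proj('top',place(x,x[2],M))-U).ravel(),x0,x_scale=[100,100,1],loss='soft_l1')
    print(n,r.x,(r.fun.reshape(-1,2)).round(1).tolist()); return r.x
f=fit(MF,F,[500,-210,.37],'fix'); s=fit(MS,S,[525,160,0],'st')
im=cv2.imread('pics/scene0.png')
def dot(P,c):
    for u in proj('scene',P): cv2.circle(im,(int(round(u[0])),int(round(u[1]))),2,c,-1)
dot(place(f,f[2],MF),(0,0,255)); dot(place(s,s[2],MS),(0,255,0))
dot(place(f,f[2],[(0,30+r*np.sin(.3),75+r*np.cos(.3)) for r in(0,95,165)]),(0,255,255))
cv2.imwrite('pics/ov.png',cv2.resize(im[140:380,130:400],None,fx=2.2,fy=2.2))
A=place(f,f[2],[(0,110,0),(0,55,0),(0,-60,0)]);print('behind, mid, end',A.round(1))
print('pad',place(s,s[2],[(-60,0,97)]).round(1))
st=manip.read_state();M=R.from_euler('xyz',st['eef_rot']).as_matrix()
print('yaw target',f[2]+np.pi/2)
for p in A: print('shift cm',((np.r_[p[:2],189]-st['eef_pos'])@M/10).round(2))
E
```

```text
fix [ 4.99249798e+02 -2.11614829e+02  3.48291122e-01] [[-0.1, 0.2], [0.3, -0.5], [0.8, -0.0], [-0.7, 0.2], [-0.2, 0.2]]
st [ 5.35615609e+02  1.63248266e+02 -2.40504174e-02] [[-0.3, 0.2], [0.6, -0.9], [0.6, 0.0], [-0.6, -0.2], [-0.2, 0.7]]
behind, mid, end [[ 461.7 -108.2    0. ]
 [ 480.5 -159.9    0. ]
 [ 519.7 -268.     0. ]]
pad [[475.6 164.7  97. ]]
yaw target 1.919087448979861
shift cm [-46.79 -47.25   3.04]
shift cm [-50.51 -51.31   3.04]
shift cm [-58.28 -59.78   3.05]
```

View pics/ov.png

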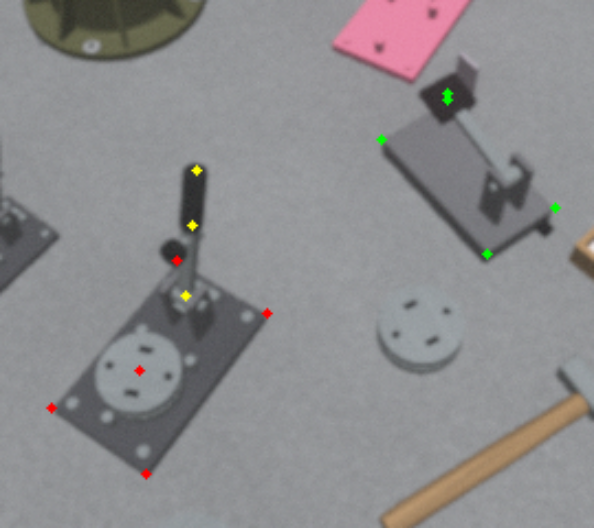

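The overlay matches: red plate and die points, yellow along the arm (197,170 to 186,296) and green station points and pad (447,97) all sit on their features. Now I move behind the handle with the fingers closed.

```bash
python3 -m creep '[[-1,[-4,-4,0],1],[-1,[-8,-8,0],2],[-1,[-12,-12,0],3],[-1,[-15,-15,0],4],[-1,[-18,-18,0],5],[-1,[-21,-21,0],6],[-1,[-24,-24,0],7],[-1,[-27,-27,0],8],[-1,[-30,-30,0],9],[-1,[-33,-33,0],9.5],[-1,[-36,-36,0],9.5],[-1,[-38,-38,0],9.5]]' 20; python3 - <<'E'
from h import *
st=manip.read_state();M=R.from_euler('xyz',st['eef_rot']).as_matrix();print(st['joints'])
f=[499.25,-211.61,.3483]
for y in (125,110,55,-60): print(y,((np.r_[place(f,f[2],[(0,y,0)])[0,:2],189]-st['eef_pos'])@M/10).round(2))
E
```

```text
clock: 1.3
eef_pos: [416.5, 8.9, 219.3]
eef_rot: [-3.141, 0.0, 1.917]
wrist_force: [-0.1, 0.9, -0.1]
finger_gap: 2.0
finger_force: 0.0
[-6.66020223e-02 -2.65860378e-03  1.86890463e+00 -1.21015593e-04
  1.27549978e+00 -4.12955474e-01]
125 [-11.05   0.27   3.03]
110 [-12.55   0.27   3.03]
55 [-18.05   0.28   3.03]
-60 [-29.55   0.31   3.03]
```

```bash
python3 -m creep '[[-1,[-4,0.3,1.5],0],[-1,[-8,0.3,3],0],[-1,[-11,0.3,3],0],[-1,[-11,0.3,3],0],[-1,[-11,0.3,3],0]]'; python3 -m creep '[[-1,[-1.5,0,0],0],[-1,[-3,0,0],0],[-1,[-4.5,0,0],0],[-1,[-6,0,0],0],[-1,[-7,0,0],0],[-1,[-8,0,0],0],[-1,[-8,0,0],0]]'; python3 - <<'E'
from h import *
st=manip.read_state();print(R.from_euler('z',-.3483).apply(st['eef_pos']-[499.25,-211.61,0]))
cv2.imwrite('pics/p1.png',cv2.resize(manip.camera('scene')[200:380,110:310,::-1],None,fx=3,fy=3))
E
```

```text
clock: 1.8
eef_pos: [456.2, -91.3, 189.1]
eef_rot: [-3.141, -0.001, 1.918]
wrist_force: [-0.1, 0.2, -0.9]
finger_gap: 0.5
finger_force: 0.0
clock: 2.5
eef_pos: [484.0, -167.2, 189.4]
eef_rot: [-3.142, -0.0, 1.918]
wrist_force: [-1.3, 4.0, 3.9]
finger_gap: 0.2
finger_force: 2.3
[  0.81020386  47.00003301 189.35177361]
```

View pics/p1.png

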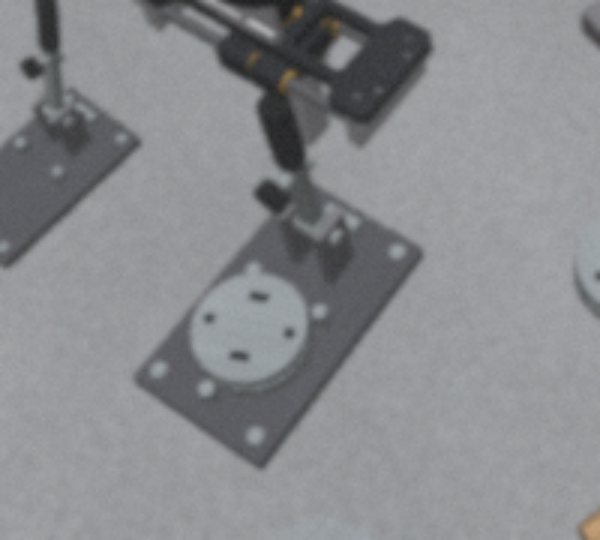

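The closed fingers bear on the back of the handle (285,135), which has swung to about vertical. I push on over centre.

```bash
python3 -m creep '[[-1,[-1,0,0],0],[-1,[-2,0,0],0],[-1,[-3,0,0],0],[-1,[-4,0,0],0],[-1,[-5,0,0],0],[-1,[-6,0,0],0],[-1,[-7,0,0],0],[-1,[-8,0,0],0],[-1,[-9,0,0],0],[-1,[-9,0,0],0],[-1,[-9,0,0],0]]'; python3 - <<'E'
from h import *
st=manip.read_state();print(R.from_euler('z',-.3483).apply(st['eef_pos']-[499.25,-211.61,0]))
cv2.imwrite('pics/p2.png',cv2.resize(manip.camera('scene')[200:380,110:310,::-1],None,fx=3,fy=3))
E
```

```text
clock: 3.65
eef_pos: [514.4, -251.2, 189.3]
eef_rot: [-3.141, -0.0, 1.918]
wrist_force: [0.4, 0.7, -1.4]
finger_gap: 0.7
finger_force: 0.0
[  0.74162629 -42.36786878 189.33661128]
```

View pics/p2.png

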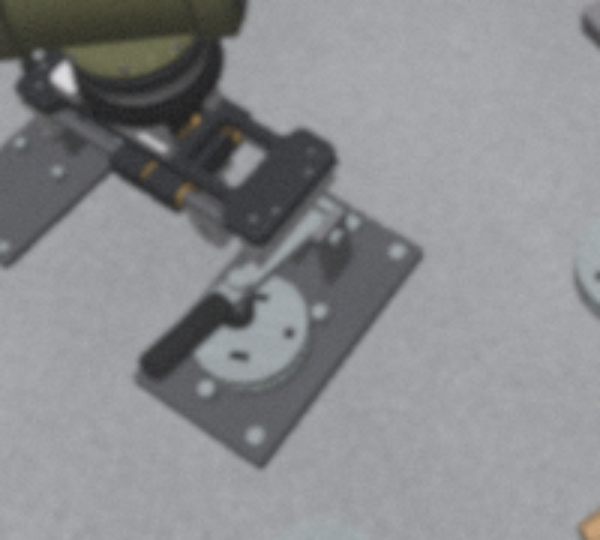

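The arm lies forward over the die, with the foot at (240,312) on it and the handle end at (150,365). I check this against the model and work out the way to the pad.

```bash
python3 - <<'E'
from h import *
f=[499.25,-211.61,.3483];s=[535.6,163.25,-.024]
for a in (1.87,1.8,1.7):
    print(a,((proj('scene',place(f,f[2],[(0,30-165*np.sin(a-.3),75+165*np.cos(a-.3))]))-[110,200])*3).round())
st=manip.read_state();M=R.from_euler('xyz',st['eef_rot']).as_matrix()
for P in (s and place(s,s[2],[(-59,0,150)])[0],place(s,s[2],[(-59,0,111)])[0]): print(P,((P-st['eef_pos'])@M/10).round(2))
E
```

```text
1.87 [[158. 407.]]
1.8 [[154. 400.]]
1.7 [[150. 389.]]
[476.61699118 164.66586407 150.        ] [40.36 10.62  3.94]
[476.61699118 164.66586407 111.        ] [40.36 10.62  7.84]
```

The end reads higher than the shut pose predicts, so the arm was probably still falling when the picture was taken. I move toward the pad and then look again.

```bash
python3 -m creep '[[-1,[4,1,0],0],[-1,[8,2,0],0],[-1,[12,3,0],0],[-1,[16,4,0],0],[-1,[20,5,0],0],[-1,[24,6,0],0],[-1,[28,7,0],0],[-1,[32,8,0],0],[-1,[36,9.5,0],0],[-1,[39,10.5,0],0],[-1,[40.4,10.6,0],0],[-1,[40.4,10.6,0],0]]'; python3 - <<'E'
from h import *
im=manip.camera('scene')[:,:,::-1].copy()
f=[499.25,-211.61,.3483]
c=cv2.resize(im[230:380,130:280],None,fx=4,fy=4,interpolation=2)
for a,k in((1.87,(0,0,255)),(1.6,(0,255,255))):
  for r in(80,165):
    u=(proj('scene',place(f,f[2],[(0,30-r*np.sin(a-.3),75+r*np.cos(a-.3))]))[0]-[130,230])*4
    cv2.circle(c,(int(u[0]),int(u[1])),4,k,-1)
cv2.imwrite('pics/p3.png',c)
E
```

```text
clock: 4.9
eef_pos: [475.7, 166.0, 189.4]
eef_rot: [-3.142, -0.0, 1.921]
wrist_force: [-0.5, -0.2, 0.2]
finger_gap: 0.4
finger_force: 0.0
```

View pics/p3.png

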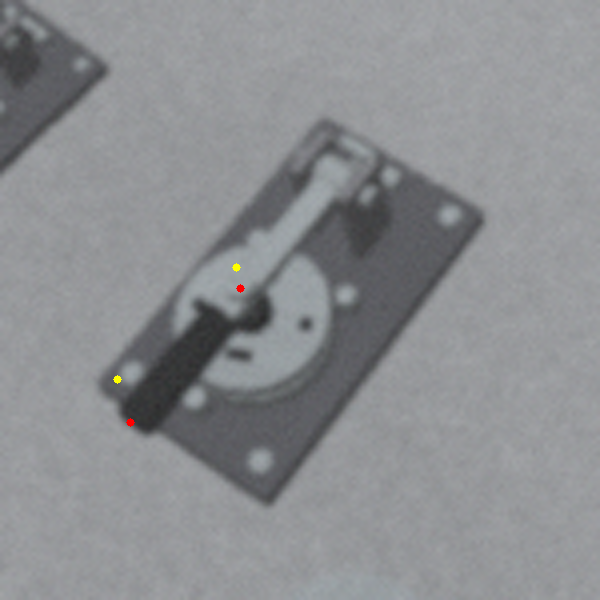

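The clamp is shut: its end at (138,425) and foot at (255,312) match the red prediction. The die is seated. Now I press the lever gently.

```bash
python3 -m creep '[[-1,[0,0,2],0],[-1,[0,0,4],0],[-1,[0,0,5],0],[-1,[0,0,5.6],0],[-1,[0,0,6.1],0],[-1,[0,0,6.6],0],[-1,[0,0,7.0],0],[-1,[0,0,7.3],0],[-1,[0,0,7.5],0],[-1,[0,0,7.5],0],[-1,[0,0,7.5],0]]'; python3 - <<'E'
from h import *
im=manip.camera('scene')[:,:,::-1]
cv2.imwrite('pics/p4.png',cv2.resize(im[150:270,290:410],None,fx=5,fy=5,interpolation=2))
E
```

```text
clock: 6.05
eef_pos: [476.5, 164.6, 115.3]
eef_rot: [3.141, -0.0, 1.918]
wrist_force: [-4.8, -0.9, 6.0]
finger_gap: 0.8
finger_force: 3.2
```

View pics/p4.png

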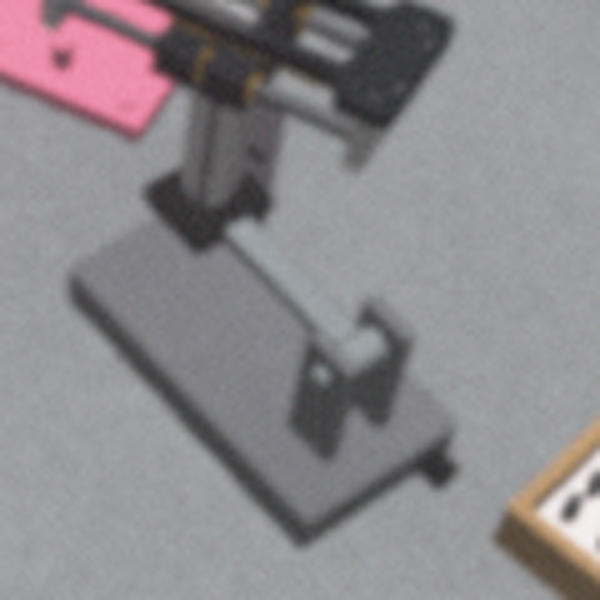

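The fingers sit on the pad (210,210) and the lever is nearly level, with a tip height of 101 mm and 6 N. About 4 mm remain.

```bash
python3 -m creep '[[-1,[0,0,0.2],0],[-1,[0,0,0.4],0],[-1,[0,0,0.4],0],[-1,[0,0,0.4],0],[-1,[0,0,0.4],0],[-1,[0,0,0.4],0]]'; python3 - <<'E'
from h import *
im=manip.camera('scene')[:,:,::-1].copy();s=[535.6,163.25,-.024]
c=cv2.resize(im[150:270,290:410],None,fx=5,fy=5,interpolation=2)
for k,b in(((0,0,255),0),((0,255,255),.1),((0,255,0),-.1)):
  for y in(25,-25):
    for x in(-132.5,-87.5):
      u=(proj('scene',place(s,s[2],[(50+x*np.cos(b)-7*np.sin(b),y,90-x*np.sin(b)+7*np.cos(b))]))[0]-[290,150])*5
      cv2.circle(c,(int(u[0]),int(u[1])),3,k,-1)
d=cv2.resize(im[230:380,130:280],(600,600))
cv2.imwrite('pics/p5.png',cv2.resize(np.hstack([c,d]),(800,400),interpolation=3))
E
```

```text
clock: 6.7
eef_pos: [476.5, 164.7, 111.4]
eef_rot: [3.141, -0.0, 1.918]
wrist_force: [-4.6, -0.2, 7.1]
finger_gap: 0.4
finger_force: 3.5
```

View pics/p5.png

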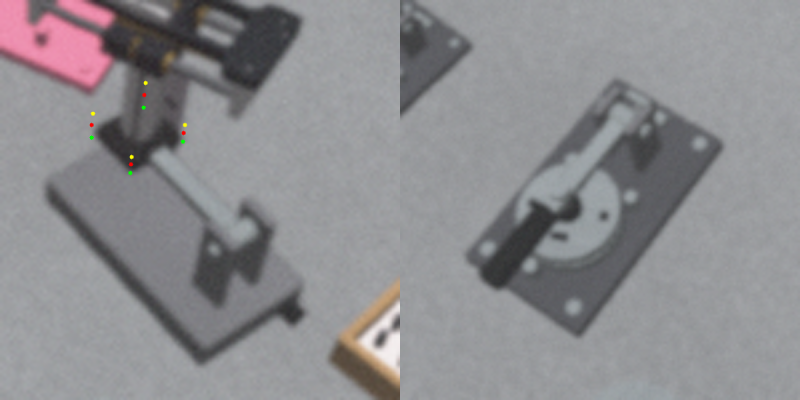

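Tip height (97.4 mm), force (7.1 N) and the picture (level lever, clamp shut on the seated die) all agree, so I hand in.

```bash
python3 -c "
from cell import manip
print(manip.sign_off())"
```

```text
the job is handed in; nothing more can be done
None
```

The job is handed in: the clamp is shut with its foot on the seated die, and the fingers are holding the dead-man lever level at halfway (tip at 97.4 mm, 7.1 N), about 6.7 s into the 51 s allowed.

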